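# Vent and open the spray pot's pressure cap

## Task

Open the glaze spray pot safely: turn its pressure cap anticlockwise until it comes up against the first stop, without pressing down, and keep it turned lightly against that stop for about a second so the pressure bleeds off. Then press the cap down against its spring, turn it on past the stop to the end of its travel, lift it off and stand it upright on the middle of the white tub lid. Do not force the cap or drop it, and leave the cups and jars alone.

Things in the scene. Friction and masses are not known exactly. Their poses are not given: they have to be found in the camera images.
- spray_pot: Fixed aluminium pressure pot, 118 mm across, on a dark 150 mm square foot plate; a brass outlet stub at its side points along its +y. Origin: centre of the foot's underside, z up. Neck rim at z = 160 mm, neck 76 mm across. The closed cap's origin is on the pot's axis at z = 149.7 mm; the cap's disc top is then at 178 mm and its grip bar's top at 204 mm.
- stop_ring: Thin ring in the neck, under the flange, hidden by the cap; carries the first-stop teeth, whose angle differs each time and is not told by this pose: feel for it. Fixed. Origin on the pot's axis, 155 mm up. A turning moment of 0.1 to 0.6 N m about the cap's axis holds the cap rightly against the stop; over 35 N between cap and pot is forcing it.
- pot_cap: Loose black cap, about 0.14 kg: disc 80 mm across, 8 mm thick (20.3 to 28.3 mm above its origin); across it, along its x axis, an upright grip bar 64 mm long, 16 mm thick, 26 mm tall (28.3 to 54.3 mm above the origin); below, a steel stem 40 mm across with two lugs at its foot. Origin: centre of the stem's flat underside, on which it stands; z up.
- cap_bar_end (a point): The +x end of the cap's grip bar: 30 mm from the cap's axis along its x, 41.3 mm above the cap's origin.
- tub_lid: Loose white plastic lid lying flat on the table, 103 mm across. Origin: centre of its underside. Its top face, where the cap is to stand, is 6 to 8 mm above the origin.
- stone_cup_1: Bystander: speckled stoneware cup, 78 mm across, 86 mm tall. Origin: centre of its underside.
- stone_cup_2: Bystander: speckled stoneware cup, 78 mm across, 90 mm tall. Origin: centre of its underside.
- olive_jar: Bystander: small lidded olive jar, 62 mm across and tall. Origin: centre of its underside.
- pot_neck (a point): Centre of the neck's mouth, on the pot's axis, 160 mm up; x, y, z as the pot's. Cap angle = cap's yaw minus pot's yaw, anticlockwise from above positive: closed stop at -2 deg; starts at 4 to 18 deg; first stop between 27 and 47 deg; the lugs come free of the flange at 80 to 86 deg; hard end stop at 86 deg. Up to the first stop the cap turns almost freely.
- cap_top (a point): Centre of the disc's upper face (inside the bar's foot), 28.3 mm above the cap's origin. Pressed down, the cap meets a spring: 4 N at once, then 1.5 N per mm. From 4.2 mm down (10 N) the lugs pass under the first stop; 6 mm takes 13 N; at 10 mm (19 N) the disc meets the rim hard. Keep it pressed until past 76 deg; let up at 80 to 86 deg it rises to rest and lifts straight out.

How it is judged:
On the way, in this order (a step that is already met when the one before it is completed fails the run):
1. the unpressed cap is held turned against the first stop (more than 1 N on it) for 0.6 s (contact force between pot_cap and stop_ring above 1 N and z of pot_cap in the frame of spray_pot above 0.1475 m and y of cap_bar_end in the frame of spray_pot below 0.0245 m), for 0.6 s.
2. the cap is pressed down at least 3.5 mm and turned past the first stop (z of pot_cap in the frame of spray_pot below 0.1462 m and y of cap_bar_end in the frame of spray_pot above 0.0255 m), for 0.05 s.
3. the cap is lifted clear of the neck (z of pot_cap in the frame of spray_pot above 0.175 m), for 0.05 s.
At the end, for the whole second after the job is handed in: The cap stands upright (within 7 degrees) and at rest on the tub lid, its axis within 25 mm of the lid's middle, the lid still flat on the table (horizontal distance between pot_cap and tub_lid below 0.025 m and angle between pot_cap's own z axis and vertical below 0.12 rad and z of pot_cap in the frame of tub_lid between 0.002 and 0.012 m and height (world z) of tub_lid below 0.005 m and angle between tub_lid's own z axis and vertical below 0.1 rad and linear speed of pot_cap below 0.02 m/s and contact force between pot_cap and tub_lid above 0.3 N); the robot touches nothing.
It fails at once if the cap is forced: more than 35 N between cap and pot (contact force between pot_cap and spray_pot above 35 N).
It fails at once if the cap is dropped: let go away from the pot more than 20 mm above the lid's middle (horizontal distance between pot_cap and spray_pot above 0.06 m and contact force between pot_cap and the fingers below 0.05 N and height (world z) of pot_cap above 0.028 m).
It fails at once if a bystander cup or jar is moved by more than 20 mm (distance of any of stone_cup_1, stone_cup_2, olive_jar from where it was at the start of the episode above 0.02 m).
It also fails if it takes over 67 s, if anything falls off the work surface, if the arm or the gripper's body presses on something with over 40 N, if the wrist force passes 120 N, or if a joint passes its speed limit or range.

## Robot

A 6-joint arm with a two-finger parallel gripper is mounted at the origin on the work surface; the furniture and walls round the work are solid. World frame = base frame: x ahead of the robot, y to its left, z up, the work surface at z = 0. Lengths are in m, angles in rad, forces in N, time in s.
With the tool pointing down it reaches from about 0.35 to 0.775 m from the base axis. Payload 5.5 kg.
Tool frame: the origin (TCP) lies between the finger pads; the fingertips stand 17 mm ahead of it and the grasp point (between the pads) lies 2 mm behind it (env.finger_overhang is the distance from the TCP to the fingertips, in m); z points along the fingers, y is the line along which they close (so a half turn about z gives the same grasp; the last joint's range is limited). The gripper opens to 85 mm and grips with 20 to 120 N. Pads are 22 mm wide; open, the fingers measure 114 mm over their backs; the gripper's body (76 mm by 85 mm) begins 54 mm behind the grasp point. The pads swing forward as they close: fully open they stand 13 mm farther back than shut.
Start: joints at [-1.248, 0.313, 0.046, 1.304, 0, 1.431], TCP at [0.257, -0.515, 0.248] pointing down, gripper open.
Joint ranges: [-2.76, 2.76], [-0.86, 1.69], [-1.03, 1.26], [-2.2, 2.34], [-1.47, 1.5], [-3.14, 3.14]. Speed limits (rad/s): [2.57, 2.57, 3.14, 3.14, 3.14, 3.14].

## Interface

Orientations are given as a unit quaternion [w, x, y, z].
In Python, from workcell import env gives the robot as it stands. The module is installed in compiled form; this text tells all that it offers.
- The arm moves only by the shell command python3 -m pendant 'ROWS' [FORCE]. ROWS is JSON, a list of rows, each a list of 5 numbers: the gripper's target within -1 to 1 (fully open at 1, half-way at 0, shut at -1), then the shift along the tool's x, y, z in m, then the turn about the tool's z in rad. A call has 1 to 8 rows; each row shifts and turns the commanded pose from where the row before left it, along the tool's axes as they then stand; what a row does not reach is not made up. A row lasts 1/8 s, in which the tool goes at most 62.5 mm and 10.7 degrees, less where a joint would pass 70% of its speed; a pose out of reach is approached as far as the arm can. A call with a gripper value outside its range is refused whole. The fingers move at their own pace and stop on an object; FORCE is the grip in N (left out, the last holds). Time passes only in rows, so rows that do not move let the fingers close. It gives the time, the measured TCP pose, the force, the opening and the grip force at its end, in the units of the state.
- env.get_state(): the state, without advancing time (a new reading comes with each control period).
- env.read_camera(name): name is "scene" or "top" or "wrist"; returns the picture (480x640x3 uint8, red, green, blue); there is no depth.
- env.calibration(name): a dict with "K" (3x3 intrinsics, pixels), "T" (4x4, takes a point from camera to world coordinates); the wrist camera has in their place "tool_from_camera" (4x4, takes a point from camera to tool coordinates, whose origin is the TCP and whose axes are the flange's). Camera axes: x right, y down, z forward; pixel columns grow to the right and rows downward; lengths in m; the calibration is good to about 2 mm. The wrist camera is an equidistant fisheye: a pixel r from the principal point sees the ray r / f radians off the axis. A picture is of the moment at which its call begins: read the wrist's pose just before it. calibration takes no time and is no camera call.
- env.hand_in(): hands the job in; it is judged then, once.
Trained networks look in the newest picture that a camera, given by its name, has taken for a name from the list of things; names that differ only in an ending like _2 or _b are one class to them, and where a whole thing is asked for, a point or a joint stands for the part that bears it (a point fixed in the world has none). Each returns a list of dicts, best first, with "score" (0 to 1); they miss things now and then, are a little off and sometimes report something else, mostly with a low value. They report only what shows in the picture. A call takes as long as a camera call.
- env.recognise(camera, label): "centre" ([column, row] in pixels, amid what is visible of it).
The state is a dict: "clock": time; "joint_pos": joint angles; "qvel": joint speeds; "tau": joint torques, N m; "tcp_pos": TCP position; "orientation": TCP orientation; "wrist_force": force on the tool from outside, world axes, zero at the start; "ft_torque": the same for the moment, N m; "finger_gap": finger opening in m; "grip_force": force on a finger pad.
Only numpy, scipy, OpenCV 4.12 (cv2) and the standard library are available. Lean on these libraries where they do the work, as an engineer would, in place of code of your own. Each camera call takes 0.05 s, during which the arm holds its last target. There are 200 camera calls.

## Working session

There is one attempt and no reset: what is moved stays moved. The work goes in short steps, Python scripts to look and compute and a shell command to move; the robot and the scene stay as the last step left them, time stands still between calls to the robot, and variables do not carry over. Pictures are saved under pics/ and viewed, at most 10 in all, crops included, and the job is handed in when it is done.

```bash
mkdir -p pics; cat > h.py <<'E'
import numpy as np, cv2
from workcell import env
from scipy.spatial.transform import Rotation as R
def ray(cam,uv):
    c=env.calibration(cam);K=np.array(c["K"]);T=np.array(c["T"])
    d=T[:3,:3]@np.linalg.solve(K,[uv[0],uv[1],1.]);return T[:3,3],d
def atz(cam,uv,z):
    o,d=ray(cam,uv);return o+d*(z-o[2])/d[2]
def proj(cam,p):
    c=env.calibration(cam);T=np.linalg.inv(np.array(c["T"]));q=np.array(c["K"])@(T[:3,:3]@p+T[:3,3]);return q[:2]/q[2]
def st():
    s=env.get_state();w=s["orientation"];r=R.from_quat([w[1],w[2],w[3],w[0]]).as_matrix()
    return s,r
E
python3 - <<'E'
from h import *
for c in("top","scene"):
    cv2.imwrite(f"pics/{c}0.png",env.read_camera(c)[:,:,::-1])
    print(c,np.round(env.calibration(c)["T"],3).tolist())
    for l in("spray_pot","pot_cap","tub_lid","stone_cup_1","olive_jar","cap_bar_end"):
        print(l,[(np.round(d["centre"]).tolist(),round(d["score"],2)) for d in env.recognise(c,l)])
s,r=st();print(s,r.round(3))
E
```

```text
top [[0.016, -0.998, 0.059, 0.405], [-1.0, -0.016, 0.001, -0.048], [0.0, -0.059, -0.998, 1.331], [0.0, 0.0, 0.0, 1.0]]
spray_pot [([282.0, 266.0], 0.89)]
pot_cap [([263.0, 256.0], 0.64)]
tub_lid [([444.0, 254.0], 0.8)]
stone_cup_1 [([400.0, 198.0], 0.91), ([385.0, 288.0], 0.61), ([281.0, 263.0], 0.6), ([262.0, 253.0], 0.49)]
olive_jar [([195.0, 268.0], 0.88), ([282.0, 265.0], 0.62)]
cap_bar_end [([264.0, 254.0], 0.77)]
scene [[0.46, 0.725, -0.512, 1.017], [0.888, -0.38, 0.26, -0.322], [-0.006, -0.574, -0.819, 0.961], [0.0, 0.0, 0.0, 1.0]]
spray_pot [([352.0, 237.0], 0.76)]
pot_cap [([360.0, 198.0], 0.84)]
tub_lid [([218.0, 302.0], 0.89)]
stone_cup_1 [([277.0, 311.0], 0.73), ([262.0, 248.0], 0.63)]
olive_jar [([410.0, 204.0], 0.95), ([356.0, 238.0], 0.47)]
cap_bar_end [([360.0, 197.0], 0.92)]
{'clock': 0.7, 'joint_pos': array([-1.24759199e+00,  3.13130837e-01,  4.61265825e-02,  1.30359273e+00,
        3.88211338e-05,  1.43121932e+00]), 'qvel': array([ 1.09118069e-05, -9.19551455e-05, -7.53726954e-04,  5.90262326e-04,
       -4.37090331e-04, -1.08601611e-03]), 'tau': array([-4.36340133e-04, -4.80291903e+01,  2.98746496e+01,  2.56615107e-05,
       -1.70699610e-05,  1.53662461e-05]), 'tcp_pos': array([ 0.25673307, -0.51456453,  0.24837346]), 'orientation': array([9.74720411e-05, 9.73348405e-01, 2.29331357e-01, 2.84671653e-05]), 'wrist_force': array([ 0.49272643,  0.05731845, -0.21894161]), 'ft_torque': array([ 0.00187695, -0.03419757,  0.03452227]), 'grip_force': 0.0, 'finger_gap': 0.0851633272712742} [[ 0.895  0.446  0.   ]
 [ 0.446 -0.895 -0.   ]
 [ 0.     0.    -1.   ]]
```

View pics/top0.png

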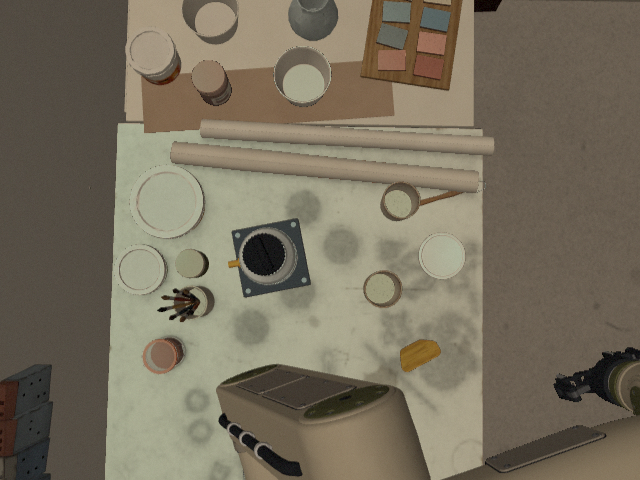

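View pics/scene0.png

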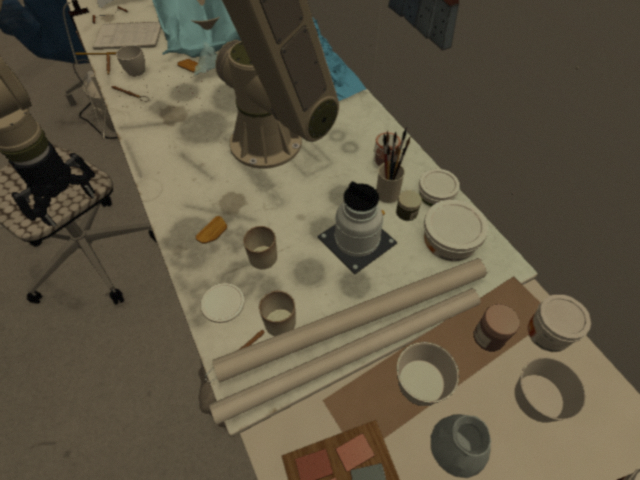

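The top view shows the pot's foot corners at about (233,234), (297,219), (311,282) and (244,297). The brass stub is at (233,265), the black cap at (265,254) with its bar running up-left to down-right, and the white lid at (443,255). Cups are at (400,200) and (382,289), and the olive jar at (191,264). The scene view agrees, with the lid at (222,302) and the cap at (362,198).

```bash
python3 - <<'E'
from h import *
cs=np.array([atz("top",c,0.006) for c in((233,234),(297,219),(311,282),(244,297))])
print("corners",cs.round(4).tolist(),"side",np.linalg.norm(cs-np.roll(cs,1,0),axis=1).round(3)); print("centre",cs.mean(0))
ya=(cs[0]-cs[1]+cs[3]-cs[2]);xa=cs[1]-cs[2]+cs[0]-cs[3]
print("yaw",np.degrees(np.arctan2(ya[1],ya[0]))-90,np.degrees(np.arctan2(xa[1],xa[0])))
print("cap top",atz("top",(264,254.5),.178),"scene",atz("scene",(362,198),.185))
print("lid",atz("top",(443,255),.007),atz("scene",(222,302),.007))
for n,uv in dict(c1=(400,198),c2=(382,288),jar=(193,266)).items(): print(n,atz("top",uv,.07))
print({k:np.round(v,3).tolist() for k,v in env.calibration("wrist").items() if not isinstance(v,str)})
im=cv2.imread("pics/top0.png")[215:300,215:325];a=cv2.resize(im,None,fx=6,fy=6,interpolation=cv2.INTER_CUBIC)
a=np.clip(255*(a/255.)**.45,0,255).astype(np.uint8)
cv2.imwrite("pics/crop1.png",a)
E
```

```text
corners [[0.5028, 0.1461, 0.006], [0.5382, 0.006, 0.006], [0.4002, -0.0272, 0.006], [0.3652, 0.1187, 0.006]] side [0.14  0.144 0.142 0.15 ]
centre [0.45159134 0.06091556 0.006     ]
yaw 13.832038561865062 12.394377041894746
cap top [0.45176061 0.06079502 0.178     ] scene [0.46597855 0.05828114 0.185     ]
lid [ 0.4639143 -0.3155889  0.007    ] [ 0.46497366 -0.31218093  0.007     ]
c1 [ 0.57945052 -0.21206659  0.07      ]
c2 [ 0.39031499 -0.17614941  0.07      ]
jar [0.42981407 0.21854732 0.07      ]
{'K': [[371.648, 0.0, 322.728], [0.0, 371.648, 241.352], [0.0, 0.0, 1.0]], 'tool_from_camera': [[0.0, -0.964, -0.265, 0.067], [1.0, 0.0, 0.001, -0.0], [-0.001, -0.265, 0.964, -0.125], [0.0, 0.0, 0.0, 1.0]]}
```

View pics/crop1.png

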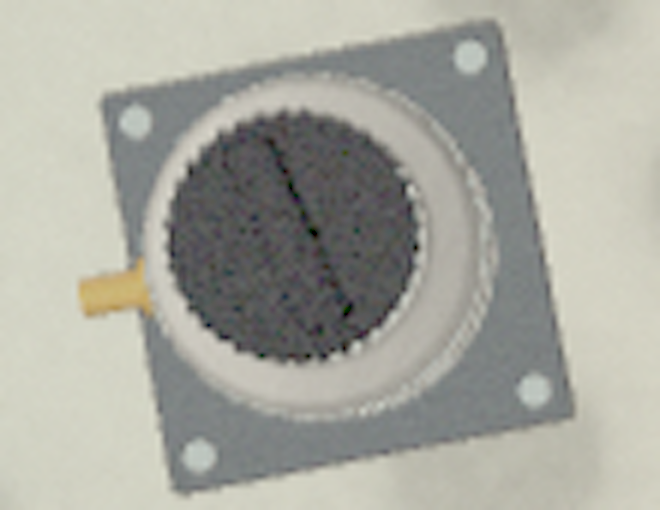

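The crop shows the cap centre at about (264,254.5) in the top image. A dark line along the bar's edge puts the cap's yaw near 26°, against a pot yaw of about 12°, so the cap angle is about 14°. The tool's yaw already matches the bar, so I'll move above the pot.

```bash
python3 -m pendant '[[1,0.036,-0.0356,-0.006,0],[1,0.036,-0.0356,-0.006,0],[1,0.036,-0.0356,-0.006,0],[1,0.036,-0.0356,-0.006,0],[1,0.036,-0.0356,-0.006,0],[1,0.036,-0.0356,-0.006,0],[1,0.036,-0.0356,-0.006,0],[1,0.036,-0.0356,-0.006,0]]' 80
python3 -m pendant '[[1,0.036,-0.0356,0,0],[1,0.036,-0.0356,0,0],[1,0.036,-0.0356,0,0],[1,0.036,-0.0356,0,0],[1,0,0,0,0],[1,0,0,0,0]]'
python3 - <<'E'
from h import *
s,r=st();print(s["tcp_pos"],r.round(3).tolist(),s["joint_pos"].round(3),env.finger_overhang,s["clock"])
cv2.imwrite("pics/w1.png",env.read_camera("wrist")[:,:,::-1])
E
```

```text
clock: 1.7
tcp_pos: [0.3876, -0.1296, 0.2968]
orientation: [0.0, 0.973, 0.229, 0.0]
wrist_force: [0.1, -0.0, -0.3]
finger_gap: 0.0851
grip_force: 0.0
clock: 2.45
tcp_pos: [0.4523, 0.0606, 0.2962]
orientation: [0.0, 0.973, 0.23, -0.0]
wrist_force: [0.9, -1.3, 0.3]
finger_gap: 0.0856
grip_force: 0.0
[0.45230593 0.06058373 0.29621901] [[0.894, 0.447, -0.0], [0.447, -0.894, -0.0], [-0.001, 0.0, -1.0]] [-0.043  0.072 -0.137  1.362 -0.     2.635] 0.017 2.45
```

View pics/w1.png

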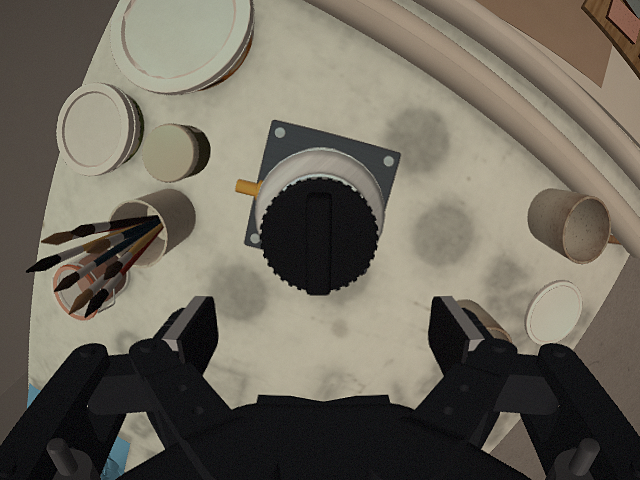

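The wrist view shows the bar nearly vertical in the image, with its far end at about (319,194) and near end at about (320,295). The disc is centred at about (320,235). I'll convert these to tool coordinates.

```bash
cat >> h.py <<'E'
def wray(uv,p,r):
    c=env.calibration("wrist");K=np.array(c["K"]);T=np.array(c["tool_from_camera"])
    v=(np.array(uv,float)-K[:2,2])/K[0,0];t=np.hypot(*v);d=np.append(v/max(t,1e-9)*np.sin(t),np.cos(t))
    return p+r@T[:3,3],r@T[:3,:3]@d
def watz(uv,z,p,r):
    o,d=wray(uv,p,r);return o+d*(z-o[2])/d[2]
E
python3 - <<'E'
from h import *
s,r=st();p=s["tcp_pos"]
im=cv2.imread("pics/w1.png")
a=cv2.resize(im[165:310,240:400],None,fx=4,fy=4,interpolation=cv2.INTER_CUBIC);a=(255*(a/255.)**.4).clip(0,255).astype(np.uint8);cv2.imwrite("pics/crop2.png",a)
for uv,z in(((319.5,194),.204),((320,295),.204),((320,177),.178),((260,236),.178),((379,236),.178),((260,188),.178)):
    q=watz(uv,z,p,r);print(uv,q.round(4),"tool",(r.T@(q-p)).round(4))
cs=np.array([watz(c,.006,p,r) for c in((273,121),(400,155),(246,246))]);d=cs[0]-cs[1];e=cs[0]-cs[2]
print(cs.round(4).tolist(),"centre",(cs[1]+cs[2])/2,"yaw",np.degrees(np.arctan2(d[1],d[0]))-90,np.degrees(np.arctan2(e[1],e[0])),np.linalg.norm(d),np.linalg.norm(e))
print(np.degrees(np.arctan2(r[1,0],r[0,0])))
E
```

```text
(319.5, 194) [0.4834 0.0777 0.204 ] tool [ 0.0358 -0.0019  0.0923]
(320, 295) [0.4258 0.0487 0.204 ] tool [-0.0287 -0.0017  0.0923]
(320, 177) [0.4903 0.0809 0.178 ] tool [ 0.0434 -0.0018  0.1183]
(260, 236) [0.4362 0.0999 0.178 ] tool [ 0.0034 -0.0429  0.1183]
(379, 236) [0.4725 0.0271 0.178 ] tool [0.0034 0.0384 0.1183]
(260, 188) [0.4662 0.1135 0.178 ] tool [ 0.0364 -0.0417  0.1183]
[[0.5087, 0.1494, 0.006], [0.5385, 0.0056, 0.006], [0.364, 0.117, 0.006]] centre [0.45127972 0.06132911 0.006     ] yaw 11.730806408065831 12.621367729744971 0.14685200349522234 0.14822048727718015
26.486169981959446
```

View pics/crop2.png

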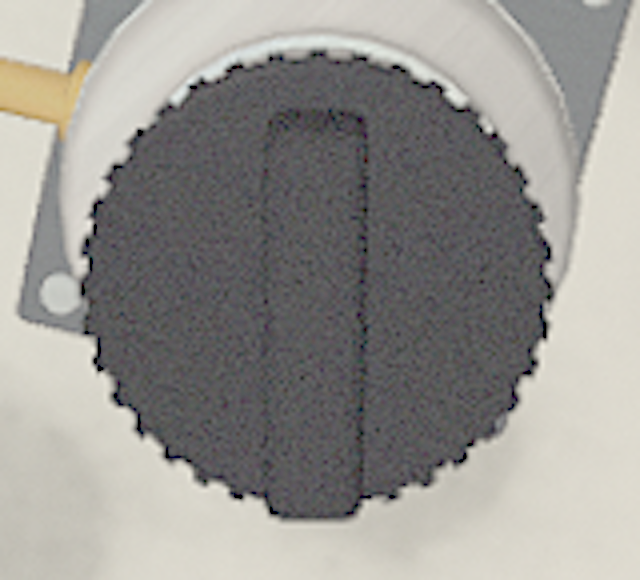

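The bar is aligned with the tool to within about 0.3° and lies slightly off at tool (+2.7, −2.2) mm. The top camera says about 0, so I'll take the average and descend. I'll pre-close near the bar and then grip softly.

```bash
python3 -m pendant '[[1,0.0012,-0.0012,0.02,0],[1,0,0,0.025,0],[1,0,0,0.025,0],[1,0,0,0.018,0],[1,0,0,0.010,0],[0,0,0,0,0],[-0.4,0,0,0,0],[-0.4,0,0,0,0]]' 20
python3 -m pendant '[[-0.4,0,0,0,0],[-0.5,0,0,0,0],[-0.6,0,0,0,0],[-0.7,0,0,0,0],[-1,0,0,0,0],[-1,0,0,0,0]]' 20
python3 - <<'E'
from h import *
s,r=st();print(s["tcp_pos"],s["wrist_force"],"tool f",r.T@s["wrist_force"],"mz",s["ft_torque"],s["finger_gap"],s["grip_force"])
E
```

```text
clock: 3.5
tcp_pos: [0.4536, 0.0621, 0.1991]
orientation: [0.0, 0.973, 0.229, 0.001]
wrist_force: [-0.7, 0.2, -0.3]
finger_gap: 0.0322
grip_force: 0.0
clock: 4.25
tcp_pos: [0.4531, 0.0623, 0.1983]
orientation: [-0.0, 0.973, 0.229, 0.0]
wrist_force: [-0.6, 2.4, 2.4]
finger_gap: 0.0149
grip_force: 26.1
[0.45305826 0.06232547 0.19832812] [-0.5833936   2.38743285  2.44514526] tool f [ 0.54445566 -2.39711243 -2.44465521] mz [0.35440094 0.21342498 0.00179924] 0.014918367804502897 26.140452325344086
```

```bash
cat > f.py <<'E'
from h import *
s,r=st();print("t",s["clock"],"tcp",s["tcp_pos"].round(4),"yaw",np.degrees(np.arctan2(r[1,0],r[0,0])).round(2),"toolF",(r.T@s["wrist_force"]).round(2),"F",s["wrist_force"].round(2),"M",s["ft_torque"].round(3),"gap",round(s["finger_gap"],4),s["grip_force"].round(1), "q",s["joint_pos"].round(2))
E
python3 -m pendant '[[-1,0,0,0,0],[-1,0,0,0,0]]' 50 >/dev/null; python3 f.py
python3 -m pendant '[[-1,0,0,0,-0.025],[-1,0,0,0,-0.025],[-1,0,0,0,-0.025],[-1,0,0,0,-0.025],[-1,0,0,0,0],[-1,0,0,0,0]]' >/dev/null;python3 f.py
```

```text
Traceback (most recent call last):
  File "f.py", line 2, in <module>
    s,r=st();print("t",s["clock"],"tcp",s["tcp_pos"].round(4),"yaw",np.degrees(np.arctan2(r[1,0],r[0,0])).round(2),"toolF",(r.T@s["wrist_force"]).round(2),"F",s["wrist_force"].round(2),"M",s["ft_torque"].round(3),"gap",round(s["finger_gap"],4),s["grip_force"].round(1), "q",s["joint_pos"].round(2))
                                                                                                                                                                                                                                                    ^^^^^^^^^^^^^^^^^^^^^
AttributeError: 'float' object has no attribute 'round'
Traceback (most recent call last):
  File "f.py", line 2, in <module>
    s,r=st();print("t",s["clock"],"tcp",s["tcp_pos"].round(4),"yaw",np.degrees(np.arctan2(r[1,0],r[0,0])).round(2),"toolF",(r.T@s["wrist_force"]).round(2),"F",s["wrist_force"].round(2),"M",s["ft_torque"].round(3),"gap",round(s["finger_gap"],4),s["grip_force"].round(1), "q",s["joint_pos"].round(2))
                                                                                                                                                                                                                                                    ^^^^^^^^^^^^^^^^^^^^^
AttributeError: 'float' object has no attribute 'round'
```

```bash
sed -i 's/s\["grip_force"\].round(1)/round(s["grip_force"],1)/' f.py; python3 f.py
python3 -m pendant '[[-1,0,0,0,-0.025],[-1,0,0,0,-0.025],[-1,0,0,0,0],[-1,0,0,0,0]]' >/dev/null;python3 f.py
```

```text
t 5.25 tcp [0.4533 0.0619 0.1984] yaw 32.23 toolF [-0.12  1.29 -3.47] F [ 0.58 -1.15  3.48] M [-0.294 -0.132 -0.014] gap 0.0149 54.8 q [-0.04  0.11 -0.34  1.12 -0.    2.54]
t 5.75 tcp [0.4532 0.0622 0.1983] yaw 35.11 toolF [ 1.32  0.88 -3.6 ] F [1.58 0.04 3.6 ] M [-0.184 -0.156 -0.031] gap 0.0146 54.8 q [-0.04  0.11 -0.34  1.12 -0.    2.49]
```

```bash
for i in 1; do python3 -m pendant '[[-1,0,0,-0.0003,-0.02],[-1,0,0,0,-0.02],[-1,0,0,0,0],[-1,0,0,0,0]]' >/dev/null;python3 f.py; done
python3 -m pendant '[[-1,0,0,0,-0.02],[-1,0,0,0,0],[-1,0,0,0,0]]' >/dev/null;python3 f.py
python3 -m pendant '[[-1,0,0,0,-0.02],[-1,0,0,0,0],[-1,0,0,0,0]]' >/dev/null;python3 f.py
```

```text
t 6.25 tcp [0.4527 0.0624 0.1984] yaw 37.41 toolF [ 0.24 -2.19 -2.02] F [-1.13  1.89  2.02] M [ 0.335  0.16  -0.067] gap 0.015 54.7 q [-0.04  0.11 -0.34  1.13  0.    2.45]
t 6.625 tcp [0.4525 0.0626 0.1984] yaw 38.56 toolF [ 0.03 -5.16 -2.84] F [-3.19  4.05  2.85] M [ 0.942  0.71  -0.114] gap 0.0148 54.9 q [-0.04  0.11 -0.34  1.13  0.    2.43]
t 7.0 tcp [0.4523 0.0628 0.1984] yaw 39.7 toolF [ 0.41 -6.92 -3.38] F [-4.1   5.58  3.39] M [ 1.187  0.846 -0.251] gap 0.015 55.1 q [-0.04  0.11 -0.34  1.13  0.    2.41]
```

```bash
python3 -m pendant '[[-1,0,0,0,-0.015],[-1,0,0,0,0],[-1,0,0,0,0],[-1,0,0,0,0]]' >/dev/null;python3 f.py
python3 - <<'E'
from h import *
cv2.imwrite("pics/w2.png",cv2.resize(env.read_camera("wrist")[110:360,220:420,::-1],None,fx=2.4,fy=2.4))
E
```

```text
t 7.5 tcp [0.4523 0.0628 0.1984] yaw 40.5 toolF [ 1.4  -5.73 -3.84] F [-2.65  5.26  3.85] M [ 1.277  0.846 -0.73 ] gap 0.0151 55.6 q [-0.04  0.11 -0.34  1.13  0.    2.4 ]
```

View pics/w2.png

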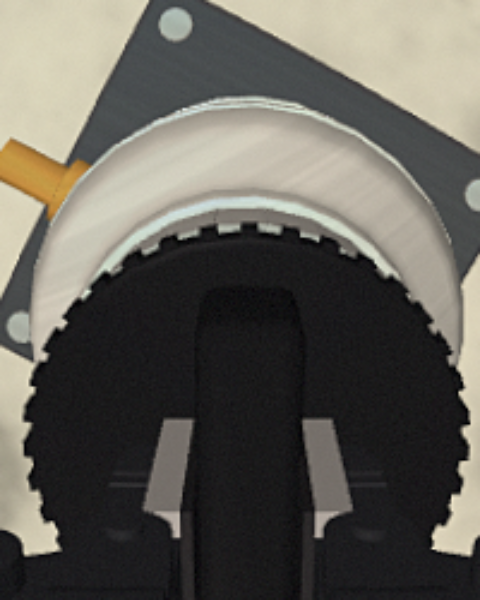

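The bar sits centrally between the pads. The moment rose steeply (−0.25 → −0.73 N·m) over the last 0.8°, so this is the first stop. I'll ease back a little and hold for a second.

```bash
python3 -m pendant '[[-1,0,0,0,0.007],[-1,0,0,0,0]]' >/dev/null;python3 f.py
python3 -m pendant '[[-1,0,0,0,0],[-1,0,0,0,0],[-1,0,0,0,0],[-1,0,0,0,0],[-1,0,0,0,0],[-1,0,0,0,0],[-1,0,0,0,0],[-1,0,0,0,0]]' >/dev/null;python3 f.py
```

```text
t 7.8 tcp [0.4523 0.0628 0.1984] yaw 40.11 toolF [ 0.25 -7.99 -2.78] F [-4.95  6.26  2.8 ] M [ 1.188  0.866 -0.568] gap 0.0149 55.3 q [-0.04  0.11 -0.34  1.13  0.    2.4 ]
t 8.8 tcp [0.4523 0.0628 0.1984] yaw 40.12 toolF [ 0.45 -6.62 -3.53] F [-3.92  5.35  3.54] M [ 1.211  0.843 -0.556] gap 0.0151 55.3 q [-0.04  0.11 -0.34  1.13  0.    2.4 ]
```

```bash
python3 -m pendant '[[-1,0,0,0,0.02],[-1,0,0,0,0.005],[-1,0,0,0,0]]' >/dev/null;python3 f.py
python3 -m pendant '[[-1,0,-0.0008,0,0],[-1,0,0,0,0],[-1,0,0,0,0]]' >/dev/null;python3 f.py
```

```text
t 9.175 tcp [0.4525 0.0627 0.1984] yaw 38.74 toolF [-0.1  -5.21 -3.26] F [-3.34  4.    3.27] M [ 1.069  0.712 -0.06 ] gap 0.0149 55.0 q [-0.04  0.11 -0.34  1.13  0.    2.43]
t 9.55 tcp [0.4524 0.0628 0.1984] yaw 38.72 toolF [-0.6  -4.33 -1.33] F [-3.18  3.    1.33] M [ 0.679  0.593 -0.021] gap 0.0144 54.7 q [-0.04  0.11 -0.34  1.13 -0.    2.43]
```

```bash
python3 -m pendant '[[-1,0,-0.0015,0,0],[-1,0,0,0.0015,0],[-1,0,0,0.0015,0],[-1,0,0,0.0015,0],[-1,0,0,0,0],[-1,0,0,0,0]]' >/dev/null;python3 f.py
```

```text
t 10.3 tcp [0.4522 0.0635 0.195 ] yaw 38.7 toolF [-3.05  0.1  -7.47] F [-2.33 -1.97  7.47] M [-0.29   0.58   0.026] gap 0.0147 55.5 q [-0.04  0.11 -0.35  1.11 -0.    2.43]
```

```bash
python3 -m pendant '[[-1,0,0,0.0015,0],[-1,0,0,0.0015,0],[-1,0,0,0.0015,0],[-1,0,0,0,0],[-1,0,0,0,0]]' >/dev/null;python3 f.py
```

```text
t 10.925 tcp [0.4522 0.0635 0.1912] yaw 38.71 toolF [ -3.91  -1.31 -13.22] F [-3.91 -1.41 13.21] M [-0.324  1.004  0.023] gap 0.0147 56.3 q [-0.04  0.11 -0.35  1.1  -0.    2.43]
```

```bash
python3 -m pendant '[[-1,0,0,0,-0.03],[-1,0,0,0,-0.03],[-1,0,0,0,0],[-1,0,0,0,0]]' >/dev/null;python3 f.py
python3 -m pendant '[[-1,0,0,0,-0.04],[-1,0,0,0,-0.04],[-1,0,0,0,0],[-1,0,0,0,0]]' >/dev/null;python3 f.py
```

```text
t 11.425 tcp [0.4527 0.0636 0.1914] yaw 42.15 toolF [ -3.7   -2.01 -12.95] F [-4.14 -0.97 12.94] M [-0.229  0.771 -0.034] gap 0.0147 56.3 q [-0.04  0.11 -0.35  1.1  -0.    2.37]
t 11.925 tcp [0.4531 0.0637 0.1915] yaw 46.74 toolF [ -2.2   -1.67 -13.62] F [-2.78 -0.45 13.61] M [-0.1    0.551  0.046] gap 0.015 56.2 q [-0.04  0.11 -0.35  1.1  -0.    2.29]
```

Past the stop with a low moment and small side forces. I'll keep turning.

```bash
python3 -m pendant '[[-1,0,0,0,-0.05],[-1,0,0,0,-0.05],[-1,0,0,0,-0.05],[-1,0,0,0,-0.05],[-1,0,0,0,0],[-1,0,0,0,0]]' >/dev/null;python3 f.py
python3 -m pendant '[[-1,0,0,0,-0.05],[-1,0,0,0,-0.05],[-1,0,0,0,-0.05],[-1,0,0,0,-0.05],[-1,0,0,0,0],[-1,0,0,0,0]]' >/dev/null;python3 f.py
```

```text
t 12.675 tcp [0.4538 0.0638 0.1917] yaw 58.2 toolF [ -1.26  -0.61 -13.14] F [-1.25 -0.74 13.14] M [-0.018  0.237  0.016] gap 0.0147 56.2 q [-0.04  0.11 -0.35  1.1  -0.    2.09]
t 13.425 tcp [0.4541 0.0638 0.1918] yaw 69.66 toolF [ -0.    -0.31 -12.61] F [-0.37  0.11 12.61] M [0.031 0.121 0.003] gap 0.0146 56.2 q [-0.04  0.11 -0.35  1.1  -0.    1.89]
```

```bash
python3 -m pendant '[[-1,0,0,0,-0.05],[-1,0,0,0,-0.05],[-1,0,0,0,-0.05],[-1,0,0,0,-0.05],[-1,0,0,0,-0.05],[-1,0,0,0,-0.05],[-1,0,0,0,0],[-1,0,0,0,0]]' >/dev/null;python3 f.py
python3 -m pendant '[[-1,0,0,0,-0.03],[-1,0,0,0,-0.03],[-1,0,0,0,-0.03],[-1,0,0,0,0],[-1,0,0,0,0]]' >/dev/null;python3 f.py
```

```text
t 14.425 tcp [0.4543 0.0639 0.1919] yaw 86.85 toolF [  0.89  -0.48 -12.15] F [-0.52  0.92 12.15] M [ 0.131 -0.016  0.055] gap 0.0147 56.2 q [-0.04  0.11 -0.35  1.1  -0.    1.59]
t 15.05 tcp [0.4543 0.0639 0.1919] yaw 92.0 toolF [  0.28  -0.25 -12.5 ] F [-0.34  0.27 12.5 ] M [0.132 0.064 0.042] gap 0.0149 56.2 q [-0.04  0.11 -0.35  1.1   0.    1.5 ]
```

```bash
python3 -m pendant '[[-1,0,0,0,-0.02],[-1,0,0,0,-0.02],[-1,0,0,0,0],[-1,0,0,0,0]]' >/dev/null;python3 f.py
python3 -m pendant '[[-1,0,0,0,-0.02],[-1,0,0,0,0],[-1,0,0,0,0]]' >/dev/null;python3 f.py
python3 -m pendant '[[-1,0,0,0,-0.015],[-1,0,0,0,0],[-1,0,0,0,0]]' >/dev/null;python3 f.py
```

```text
t 15.55 tcp [0.4543 0.0639 0.1919] yaw 94.29 toolF [  0.04   0.85 -13.4 ] F [ 0.76  0.11 13.4 ] M [0.205 0.011 0.008] gap 0.0148 56.2 q [-0.04  0.11 -0.35  1.1   0.    1.46]
t 15.925 tcp [0.4543 0.0639 0.1919] yaw 95.43 toolF [  0.39  -0.25 -11.65] F [-0.37  0.37 11.65] M [ 0.102  0.017 -0.023] gap 0.0148 56.2 q [-0.04  0.11 -0.35  1.1  -0.    1.44]
t 16.3 tcp [0.4541 0.0638 0.1919] yaw 96.28 toolF [  0.29  -0.52 -12.62] F [-0.63  0.24 12.62] M [ 0.086  0.169 -0.113] gap 0.0147 56.2 q [-0.04  0.11 -0.35  1.1  -0.    1.43]
```

```bash
python3 -m pendant '[[-1,0,0,0,-0.01],[-1,0,0,0,0],[-1,0,0,0,0]]' >/dev/null;python3 f.py
python3 -m pendant '[[-1,0,0,0,0.02],[-1,0,0,0,0.015],[-1,0,0,-0.003,0],[-1,0,0,-0.003,0],[-1,0,0,-0.002,0],[-1,0,0,-0.002,0],[-1,0,0,0,0]]' >/dev/null;python3 f.py
```

```text
t 16.675 tcp [0.4539 0.0638 0.1919] yaw 96.84 toolF [  0.37  -1.53 -13.24] F [-1.64  0.19 13.23] M [ 0.046  0.293 -0.218] gap 0.0152 56.3 q [-0.04  0.11 -0.35  1.1  -0.    1.42]
t 17.55 tcp [0.4519 0.0639 0.1993] yaw 94.86 toolF [0.29 1.67 1.19] F [ 1.64  0.43 -1.19] M [-0.015 -0.602 -0.045] gap 0.0151 54.3 q [-0.04  0.11 -0.34  1.13 -0.    1.45]
```

The end stop was felt at −0.22 N·m. I've backed off about 2°, and the cap now hangs with only its own weight. I'll lift carefully.

```bash
python3 -m pendant '[[-1,0,0,-0.003,0],[-1,0,0,-0.003,0],[-1,0,0,0,0],[-1,0,0,0,0]]' >/dev/null;python3 f.py
python3 -m pendant '[[-1,0,0,-0.006,0],[-1,0,0,-0.01,0],[-1,0,0,-0.015,0],[-1,0,0,-0.015,0],[-1,0,0,0,0],[-1,0,0,0,0]]' >/dev/null;python3 f.py
```

```text
t 18.05 tcp [0.4519 0.064  0.2058] yaw 94.87 toolF [ 0.57  2.03 -0.04] F [1.98 0.74 0.04] M [ 0.126 -0.758 -0.113] gap 0.0147 54.2 q [-0.04  0.1  -0.32  1.14 -0.    1.45]
t 18.8 tcp [0.4516 0.064  0.2515] yaw 94.87 toolF [ 0.3  -0.07  1.51] F [-0.09  0.3  -1.51] M [-0.036  0.006 -0.003] gap 0.0149 54.3 q [-0.04  0.08 -0.23  1.25 -0.    1.45]
```

```bash
python3 -m pendant '[[-1,-0.02,0,0,0],[-1,-0.04,-0.004,0,0],[-1,-0.045,-0.004,0,0],[-1,-0.045,-0.004,0,0],[-1,-0.045,-0.004,0,0],[-1,-0.045,-0.0038,0,0],[-1,-0.045,0,0,0],[-1,-0.04,0,0,0]]' >/dev/null
python3 -m pendant '[[-1,-0.03,0,0,0],[-1,-0.0222,0,0,0],[-1,0,0,0,0],[-1,0,0,0,0]]' >/dev/null;python3 f.py
python3 - <<'E'
from h import *
cv2.imwrite("pics/w3.png",env.read_camera("wrist")[:,:,::-1])
for l in ("tub_lid","pot_cap"): print([(np.round(d["centre"]).tolist(),round(d["score"],2)) for d in env.recognise("wrist",l)])
E
```

```text
t 20.3 tcp [ 0.4637 -0.3126  0.2513] yaw 94.9 toolF [-0.3  -0.15  1.6 ] F [-0.13 -0.31 -1.6 ] M [ 0.065 -0.019  0.   ] gap 0.015 54.2 q [-0.74  0.28  0.01  1.3   0.    0.75]
[([322.0, 186.0], 0.58)]
[([323.0, 273.0], 0.62)]
```

View pics/w3.png

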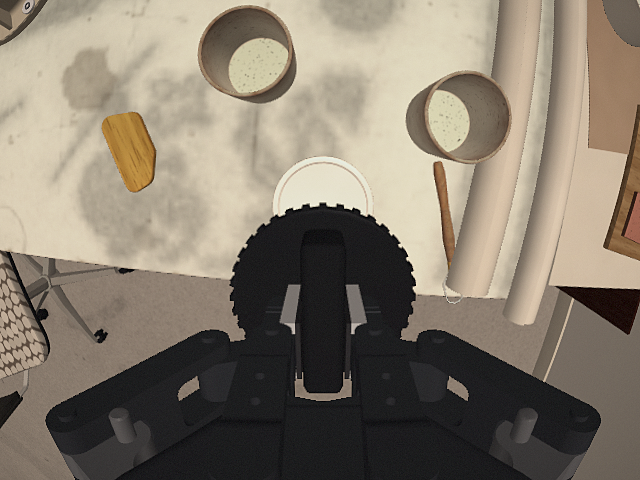

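The cap hangs level, and the lid (columns 274–372, far edge at row 156) is centred on it laterally. I'll check the far edge in tool x while lowering.

```bash
python3 - <<'E'
from h import *
s,r=st();p=s["tcp_pos"]
for uv,z in(((323,156),.007),((274,195),.007),((372,195),.007),((323,205),.2302),((323,246),.257)): print((r.T@(watz(uv,z,p,r)-p)).round(4))
E
python3 -m pendant '[[-1,0,0,0.03,0],[-1,0,0,0.04,0],[-1,0,0,0.04,0],[-1,0,0,0.04,0],[-1,0,0,0.025,0],[-1,0,0,0.010,0],[-1,0,0,0,0],[-1,0,0,0,0]]' >/dev/null;python3 f.py
```

```text
[ 5.260e-02 -2.000e-04  2.448e-01]
[ 0.0136 -0.0496  0.2448]
[0.0136 0.0493 0.2448]
[ 0.0416 -0.0002  0.0216]
[ 0.0323 -0.0002 -0.0052]
t 21.45 tcp [ 0.4648 -0.3141  0.068 ] yaw 94.89 toolF [0.05 0.4  1.55] F [ 0.4   0.08 -1.55] M [-0.037  0.031  0.019] gap 0.0151 54.2 q [-0.74  0.4  -0.29  0.88 -0.    0.75]
```

```bash
python3 -m pendant '[[-1,0,0,0.005,0],[-1,0,0,0.004,0],[-1,0,0,0,0],[-1,0,0,0,0]]' >/dev/null;python3 f.py
python3 -m pendant '[[-1,0,0,0.0015,0],[-1,0,0,0,0],[-1,0,0,0,0]]' >/dev/null;python3 f.py
python3 -m pendant '[[-1,0,0,0.0015,0],[-1,0,0,0,0],[-1,0,0,0,0]]' >/dev/null;python3 f.py
```

```text
t 21.95 tcp [ 0.4639 -0.3136  0.0576] yaw 94.86 toolF [ 0.4  -0.72  0.35] F [-0.75  0.34 -0.35] M [0.007 0.049 0.001] gap 0.0149 54.2 q [-0.74  0.41 -0.3   0.86 -0.    0.75]
t 22.325 tcp [ 0.4641 -0.3137  0.0564] yaw 94.87 toolF [ 1.44  0.41 -2.66] F [0.29 1.47 2.66] M [ 0.071  0.105 -0.013] gap 0.0147 54.8 q [-0.74  0.42 -0.3   0.85 -0.    0.75]
t 22.7 tcp [ 0.4642 -0.3136  0.0562] yaw 94.88 toolF [  4.08  -3.4  -11.73] F [-3.75  3.79 11.73] M [0.513 0.637 0.011] gap 0.0148 56.3 q [-0.74  0.42 -0.3   0.85 -0.    0.75]
```

Contact has been made. I'll ease off, open slowly and retreat straight up.

```bash
python3 -m pendant '[[-1,0,0,-0.0012,0],[-1,0,0,0,0]]' 20 >/dev/null;python3 f.py
python3 -m pendant '[[-0.6,0,0,0,0],[-0.5,0,0,0,0],[-0.4,0,0,0,0],[-0.1,0,0,0,0],[0.2,0,0,0,0],[0.2,0,0,0,0]]' 20 >/dev/null;python3 f.py
python3 -m pendant '[[0.2,0,0,-0.01,0],[0.2,0,0,-0.03,0],[0.2,0,0,-0.04,0],[0.2,0,0,-0.04,0],[0.2,0,0,-0.04,0],[0.2,0,0,0,0],[0.2,0,0,0,0]]' >/dev/null
python3 f.py;python3 - <<'E'
from h import *
a=env.read_camera("wrist")[:,:,::-1];b=env.read_camera("scene")[240:360,160:320,::-1]
cv2.imwrite("pics/w4.png",np.hstack([cv2.resize(a,(400,300)),cv2.resize(b,(400,300))]))
E
```

```text
t 22.95 tcp [ 0.4641 -0.3137  0.0563] yaw 94.87 toolF [ 1.5  -1.09 -6.83] F [-1.22  1.4   6.83] M [ 0.207  0.233 -0.044] gap 0.0149 55.3 q [-0.74  0.42 -0.3   0.85  0.    0.75]
t 23.7 tcp [ 0.464  -0.3136  0.0558] yaw 94.87 toolF [-0.15 -0.2  -0.83] F [-0.19 -0.17  0.83] M [-0.031  0.007  0.016] gap 0.0512 0.0 q [-0.74  0.42 -0.3   0.85 -0.    0.75]
t 24.575 tcp [ 0.4639 -0.3135  0.216 ] yaw 94.87 toolF [-0.11 -0.74  0.29] F [-0.73 -0.18 -0.29] M [ 0.012 -0.059 -0.022] gap 0.0511 0.0 q [-0.74  0.29 -0.06  1.22 -0.    0.75]
```

View pics/w4.png

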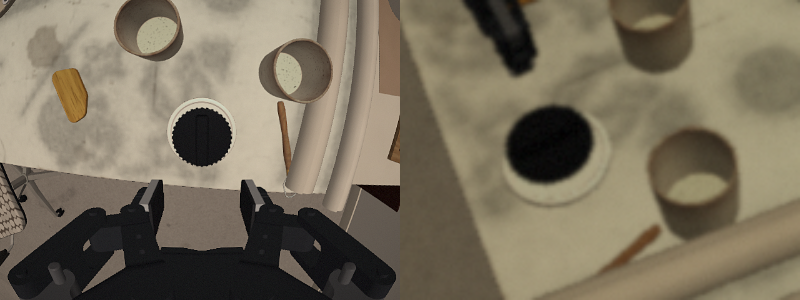

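The wrist view shows the cap upright and centred on the lid at (202,135). The scene view shows the same, with the cups where they were and the gripper clear.

```bash
python3 -c "
from workcell import env
print(env.hand_in())"
```

```text
the job is handed in; nothing more can be done
None
```

The cap was held against its first stop for over a second to bleed the pressure, then pressed, turned to the end stop and lifted off; it now stands upright on the middle of the tub lid, and the job is handed in at about 25 s, though `hand_in()` gave no verdict.

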